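Hang a tube carrier on the shaker's two hooks and snap its catch

TASK

Hang the loaded tube carrier on the sloped cradle of the shaker: slide its rear cross-bar under both hooks, down to the bottom of each, and make sure that both ends sit home before you let go of it. Then gently press its front edge down until the spring catch snaps over it and the carrier lies flat on the cradle. Let go of it only on the hooks, and leave the pots, the stopper and the beaker where they stand.

Things in the scene. Friction and masses are not known exactly. Their poses are not given: they have to be found in the camera images.
- carrier: Loose aluminium tube carrier, 0.35 to 0.5 kg, 216 mm wide (y): four 50 ml tubes clipped along x (tops z 50 mm, |y| > 34), black handle in the middle. Starts flat on the bench. Origin: middle of underside; z up, +x from its front edge to the rear cross-bar. Tray x -71 to 70, underside z 12. Front wall goes down at x -70, ends in a toe (z 0 to 4, to x -85). Balanced near the handle.
- cradle: The shaker's cradle, fixed; bed slopes up away from the robot by 30 to 41 deg, different each time. Origin on its tilt axis, about 140 mm over the bench; +x upslope, y left, z square off the bed. A seated carrier has the same axes, origin 30 mm along z. Bed top z 42, x -65 to 64. A centrifuge 0.39 m tall stands close on the right (world y < -0.04 m, front at x 0.39 m): keep clear of it.
- bar_l (a point): On the axis of the carrier's cross-bar (steel rod, 8 mm thick, 212 mm long, along y at x 100, z 4 mm of the carrier), 85 mm left (+y) of its middle: the part for the left hook. The rod is held by two ears, 5 mm wide, at y = +70 and -70 mm, which leave 4 mm of sideways play between the hooks.
- bar_r (a point): The same, 85 mm to the right (-y) of the bar's middle: the part for the right hook.
- hook_l (a point): Where bar_l lies when home in the left hook: (100, 85, 34) mm in the cradle's frame, axes as the cradle's. Hook, 16 mm wide: a post stops the bar downslope; a lip from the post covers the bar, underside 7 mm above this point, reaching 14 mm upslope of it, then flaring up to 25 mm upslope, 19 mm high; a ledge lies 7 mm below. So the bar has 3 mm to spare above and below.
- hook_r (a point): Same for the right hook: (100, -85, 34) mm in the cradle's frame. To hook on, bring the bar level with the hook points 35 mm or more upslope of them, the carrier tipped about its bar with the front about 0.19 rad (11 deg) off the bed, and slide it downslope until both ends meet their posts; a pull off the bed is then stopped by both lips within 3 to 6 mm.
- grip (a point): Middle of the black handle bar, (4, 0, 55) mm in the carrier's frame. The bar runs along the carrier's y, 10 mm thick in x, 14 mm tall, free for 56 mm between its posts; grip it across, along the carrier's x.
- pad (a point): Top of the black rubber press pad (24 x 40 mm) at the front of the tray, (-50, 0, 17) mm in the carrier's frame: press here, square to the bed, to snap the catch.
- front_edge (a point): Tip of the carrier's front toe, (-83, 0, 2) mm in the carrier's frame.
- front_seat (a point): Where front_edge lies when the carrier is fully home: (-83, 0, 32) mm in the cradle's frame, axes as the cradle's. Hooked but unlatched, the toe rests on the catch 10 to 18 mm above this point (front about 0.1 rad up): there the carrier can be let go.
- catch (a joint): Steel spring catch with a red tab, 30 mm wide, at the middle of the cradle's front; its sloped nose reaches 30 mm above the seated toe. 0 at rest, grows (rad) as it is pushed forward, to about 0.1 as the toe passes, back near 0 once snapped. Takes 5 to 15 N on the pad; the force drops at the snap and climbs steeply when the tray meets the bed.
- red_pot: Bystander: sample pot with a red cap, 29 mm wide, 46 mm tall, on the bench behind the work. Origin at its foot.
- yellow_pot: Bystander: sample pot with a yellow cap, 29 mm wide, 46 mm tall. Origin at its foot.
- stopper: Bystander: black rubber stopper, 29 mm wide, 30 mm tall. Origin at its foot.
- beaker: Bystander: small clear beaker, 58 mm wide, 70 mm tall. Origin at its foot.

How it is judged:
By the outcome, as a careful person would: the job done as asked, in the order asked, and still so for the second after the job is handed in, with the robot touching nothing.
It also fails if it takes over 54 s, if anything falls off the work surface, if the arm or the gripper's body presses on something with over 40 N, if the wrist force passes 120 N, or if a joint passes its speed limit or range.

ROBOT

A 7-joint arm with a two-finger parallel gripper is mounted at the origin on a cart in front of the work surface, level with it; the furniture and walls round the work are solid. World frame = base frame: x ahead of the robot, y to its left, z up, the work surface at z = 0. Lengths are in m, angles in rad, forces in N, time in s.
With the tool pointing down it reaches from about 0.4 to 0.85 m from the base axis. Payload 10.4 kg.
Tool frame: the origin (TCP) lies at the very end of the fingers, on their centre line; the grasp point (between the pads) lies 19 mm behind it; z points along the fingers, y is the direction in which the jaws open and shut (so a half turn about z gives the same grasp; the last joint's range is limited). The gripper opens to 87 mm and grips with 3 to 60 N. Pads are 19 mm wide; open, the fingers measure 117 mm over their backs; the gripper's body (75 mm by 190 mm) begins 51 mm behind the grasp point.
Start: joints at [1.198, 0.332, -0.065, 1.46, 0.022, 1.35, -0.088], TCP at [0.214, -0.587, 0.223] pointing down, gripper open.
Joint ranges: [-2.6, 2.6], [-0.5, 2.12], [-1.47, 1.34], [0.16, 2.42], [-1.27, 4.41], [0.06, 2.06], [-2.6, 2.6]. Speed limits (rad/s): [2.22, 2.22, 2.79, 2.79, 3.14, 3.14, 3.14].

INTERFACE

Orientations are given as a unit quaternion [x, y, z, w].
In Python, from bench import r gives the robot as it stands.
- The arm moves only by the tool move_arm, never from a script. Its argument "deltas" is a list of rows, each a list of 5 numbers: the gripper's target within -1 to 1 (fully open at 1, half-way at 0, shut at -1), then the shift along the tool's x, y, z as a fraction of full scale, then the turn about the tool's z as a fraction of full scale. A call has 1 to 12 rows; each row shifts and turns the commanded pose from where the row before left it, along the tool's axes as they then stand; what a row does not reach is not made up. Full scale, the value 1, is 2.5 cm for a shift and 90 degrees for a turn. A row lasts 1/12 s, in which the tool goes at most 41.7 mm and 7.16 degrees, less where a joint would pass 70% of its speed; a pose out of reach is approached as far as the arm can. A call with a number of a shift or a turn outside -1 to 1 is refused whole. A call with a gripper value outside its range is refused whole. The fingers move at their own pace and stop on an object; "squeeze" is the grip in N (left out, the last holds). Time passes only in rows, so rows that do not move let the fingers close. It gives the time, the measured TCP pose, the force and the opening at its end, in the units of the state.
- r.read_state(): the state, without advancing time (a new reading comes with each control period).
- r.camera(name): name is "side" or "top" or "wrist"; returns the picture (384x512x3 uint8, red, green, blue); there is no depth.
- r.camera_info(name): a dict with "K" (3x3 intrinsics, pixels), "R" (3x3) and "t" (3): a world point X has camera coordinates R X + t; the wrist camera has in their place "hand_eye" (4x4, takes a point from camera to tool coordinates, whose origin is the TCP and whose axes are the flange's). Camera axes: x right, y down, z forward; pixel columns grow to the right and rows downward; lengths in m; the calibration is good to about 2 mm. A picture is of the moment at which its call begins: read the wrist's pose just before it. camera_info takes no time and is no camera call.
- r.close_job(): hands the job in, once; it reports no verdict.
Trained networks look in the newest picture that a camera, given by its name, has taken for a name from the list of things; names that differ only in an ending like _2 or _b are one class to them, and where a whole thing is asked for, a point or a joint stands for the part that bears it (a point fixed in the world has none). Each returns a list of dicts, best first, with "confidence" (0 to 1); they miss things now and then, are a little off and sometimes report something else, mostly with a low value. They report only what shows in the picture. A call takes as long as a camera call.
- r.boxes_of(camera, label): "position" ([x, y, z] in m, in the coordinates of the camera as it stood for that picture, good to about 4 mm: the middle of the surface that is visible of it).
- r.tip_of(camera, label): "position" ([x, y, z] in m, in the coordinates of the camera as it stood for that picture, good to about 4 mm: a listed point, or the origin of a listed thing).
The state is a dict: "time": time; "joint_positions": joint angles; "joint_vel": joint speeds; "joint_torque": joint torques, N m; "ee_pos": TCP position; "eef_rot": TCP orientation; "ft_force": force on the tool from outside, world axes, zero at the start; "torque": the same for the moment, N m; "width": finger opening in m.
Only numpy, scipy, OpenCV 4.12 (cv2) and the standard library are available. Lean on these libraries where they do the work, as an engineer would, in place of code of your own. Each camera call takes 0.05 s, during which the arm holds its last target.

## Working session

There is one attempt and no reset: what is moved stays moved. The work goes in short steps, Python scripts to look and compute and a tool call to move; the robot and the scene stay as the last step left them, time stands still between calls to the robot, and variables do not carry over. Pictures are saved under pics/ and viewed, and the job is handed in when it is done.

Besides the shell and the picture viewer there is one more tool, called as name(argument=value, ...) on one line, values as JSON. move_arm: Moves the arm, as the interface text tells. Shift numbers are shares of 2.5 cm and turn numbers shares of 90 degrees, none past 1 either way. Its arguments: {"type":"object","properties":{"deltas":{"type":"array","items":{"type":"array","items":{"type":"number"}}},"squeeze":{"type":"number"}},"required":["deltas"]}

```bash
ls -la; mkdir -p pics
cat > h.py <<'E'
import numpy as np,cv2
from bench import r
from scipy.spatial.transform import Rotation as Ro
def shot(cam,name):
    im=r.camera(cam); cv2.imwrite(f'pics/{name}.png',im[:,:,::-1]); return im
def c2w(cam,p,st=None):
    ci=r.camera_info(cam); p=np.array(p)
    if cam=='wrist':
        st=st or r.read_state(); H=np.array(ci['hand_eye']); q=H[:3,:3]@p+H[:3,3]
        return Ro.from_quat(st['eef_rot']).apply(q)+np.array(st['ee_pos'])
    return np.array(ci['R']).T@(p-np.array(ci['t']))
def proj(cam,X,st=None):
    ci=r.camera_info(cam); X=np.atleast_2d(X); K=np.array(ci['K'])
    if cam=='wrist':
        st=st or r.read_state(); H=np.array(ci['hand_eye'])
        T=Ro.from_quat(st['eef_rot']).inv().apply(X-np.array(st['ee_pos']))
        c=(T-H[:3,3])@H[:3,:3]
    else: c=X@np.array(ci['R']).T+np.array(ci['t'])
    u=c@K.T; return u[:,:2]/u[:,2:]
E
python3 - <<'E'
from h import *
np.set_printoptions(precision=4,suppress=True)
s=r.read_state()
for k,v in s.items(): print(k,np.round(v,4))
print(Ro.from_quat(s['eef_rot']).as_matrix())
for c in ['side','top','wrist']:
    shot(c,c+'0'); ci=r.camera_info(c); print(c,{k:np.round(v,3).tolist() for k,v in ci.items()})
for c in ['side','top']:
    for l in ['bar_l','bar_r','hook_l','hook_r','grip','pad','front_edge','front_seat','carrier','cradle','red_pot','yellow_pot','stopper','beaker']:
        for d in r.tip_of(c,l)[:2]: print(c,l,c2w(c,d['position']),round(d['confidence'],2))
print(r.read_state()['time'])
E
```

```text
total 12
drwxr-xr-x  3 agent agent 4096 Dec  7 16:35 .
drwxr-xr-x 23 root  root  4096 Dec  7 16:35 ..
drwxr-xr-x  2 agent agent 4096 Dec  7 16:35 pics
time 0.0
joint_positions [ 1.1984  0.3329 -0.0647  1.461   0.0217  1.3499 -0.0885]
joint_vel [-0.0011  0.0026  0.0003  0.0017  0.0006 -0.0018 -0.0007]
joint_torque [  0.0022 -62.3256   0.0261 -38.9904  -0.0613   0.0397   0.0002]
ee_pos [ 0.214  -0.5868  0.2217]
eef_rot [ 0.9847  0.174  -0.0002 -0.0007]
ft_force [-0.5276 -0.9812  0.4551]
torque [-0.0027  0.0032  0.0156]
width 0.0869
[[ 0.9394  0.3427 -0.0006]
 [ 0.3427 -0.9394  0.0013]
 [-0.0001 -0.0014 -1.    ]]
side {'K': [[489.74, 0.0, 257.608], [0.0, 489.74, 185.422], [0.0, 0.0, 1.0]], 'R': [[-0.994, -0.109, -0.009], [-0.062, 0.634, -0.771], [0.089, -0.766, -0.637]], 't': [0.603, -0.017, 1.262]}
top {'K': [[459.881, 0.0, 254.219], [0.0, 459.881, 190.884], [0.0, 0.0, 1.0]], 'R': [[0.009, -1.0, -0.006], [-0.982, -0.007, -0.188], [0.188, 0.008, -0.982]], 't': [0.257, 0.604, 1.099]}
wrist {'K': [[308.48, 0.0, 254.718], [0.0, 308.48, 191.676], [0.0, 0.0, 1.0]], 'hand_eye': [[-0.001, -0.9
[... 1067 characters left out ...]
617 0.0041] 0.97
top bar_r [0.6038 0.2924 0.0062] 0.67
top hook_l [0.6502 0.0399 0.2288] 0.77
top hook_l [0.6238 0.2074 0.2252] 0.62
top hook_r [0.6502 0.0399 0.2288] 0.77
top hook_r [0.6238 0.2074 0.2252] 0.62
top grip [0.5103 0.3798 0.0552] 0.74
top pad [0.4506 0.3844 0.0154] 0.95
top front_edge [0.4214 0.3861 0.0004] 0.92
top front_seat [0.4934 0.1031 0.1205] 0.72
top carrier [ 0.5036  0.3791 -0.0002] 0.94
top carrier [0.7664 0.2705 0.0018] 0.18
top cradle [0.5765 0.1189 0.136 ] 0.83
top cradle [0.6112 0.4606 0.0023] 0.73
top red_pot [0.7008 0.284  0.0012] 0.41
top yellow_pot [0.7684 0.2723 0.0045] 0.41
top stopper [0.7398 0.289  0.0011] 0.57
top beaker [ 0.7167  0.3518 -0.0026] 0.89
1.55
```

View pics/side0.png

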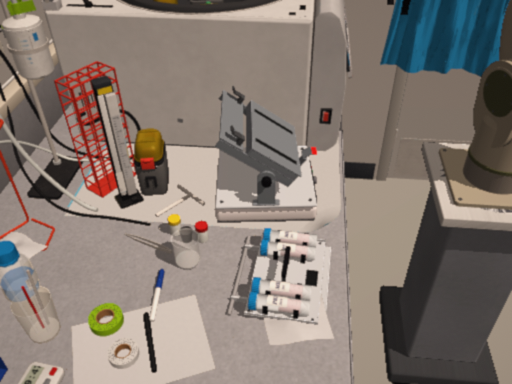

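View pics/top0.png

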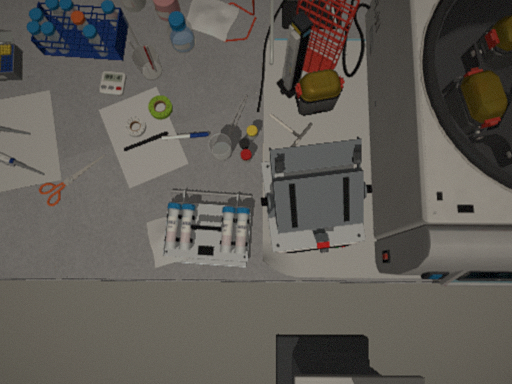

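View pics/wrist0.png

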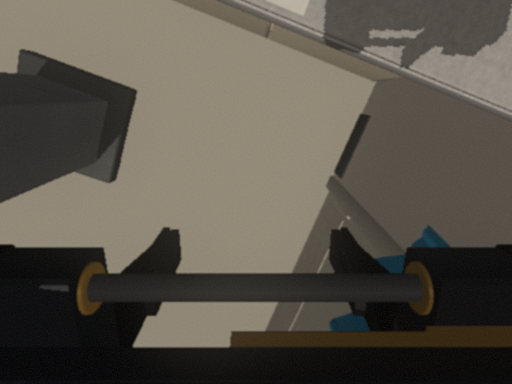

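Run:
```python
import cv2,numpy as np
a=cv2.imread('pics/side0.png')[75:230,195:355]; b=cv2.imread('pics/top0.png')[120:275,150:390]
a=cv2.resize(a,None,fx=3.2,fy=3.2,interpolation=3); b=cv2.resize(b,None,fx=3.2,fy=3.2,interpolation=3)
cv2.imwrite('pics/zs.png',a);cv2.imwrite('pics/zt.png',b)
```

```text
(no output)
```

View pics/zs.png

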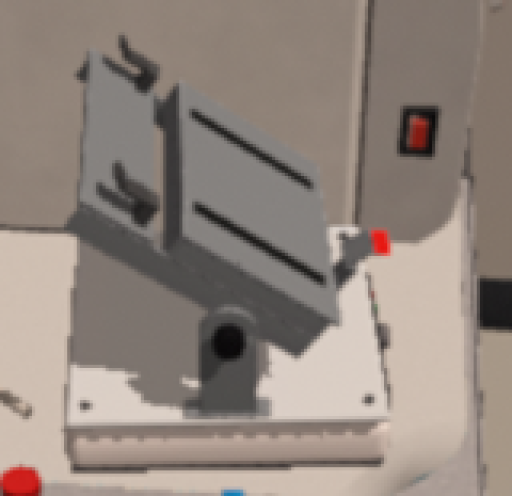

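View pics/zt.png

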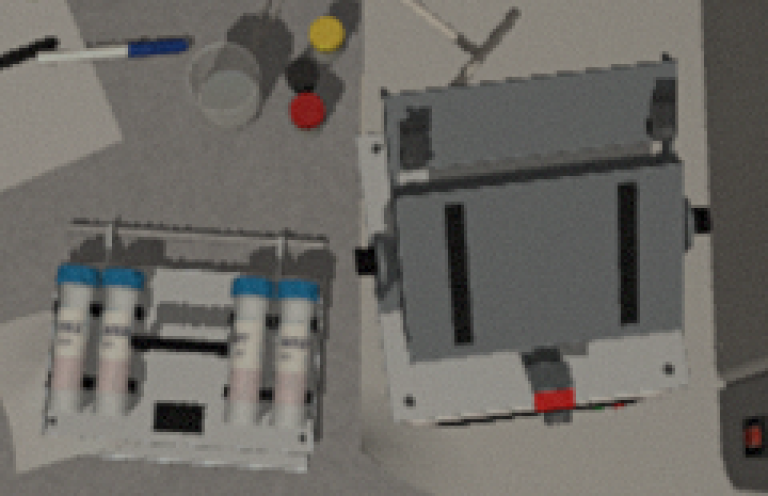

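move_arm(deltas=[[1,0,0,-1,0],[1,0,0,-1,0],[1,0,0,-1,0],[1,0,0,-1,0],[1,0,0,-1,0],[1,0,0,-1,0],[1,0,0,-1,0],[1,0,0,-1,0],[1,0,0,-1,0],[1,0,0,-1,0]], squeeze=30)

```text
time: 2.38
ee_pos: [0.2141, -0.5869, 0.474]
eef_rot: [0.985, 0.174, 0.0, 0.0]
ft_force: [0.8, -0.6, -0.1]
width: 0.0871
```

move_arm(deltas=[[1,0.8,-0.95,0,0],[1,0.8,-0.95,0,0],[1,0.8,-0.95,0,0],[1,0.8,-0.95,0,0],[1,0.8,-0.95,0,0],[1,0.8,-0.95,0,0],[1,0.8,-0.95,0,0],[1,0.8,-0.95,0,0],[1,0.8,-0.95,0,0],[1,0.8,-0.95,0,0]])

```text
time: 3.22
ee_pos: [0.3209, -0.2939, 0.4727]
eef_rot: [0.985, 0.174, 0.0, 0.0]
ft_force: [-0.5, 0.3, -0.3]
width: 0.0871
```

move_arm(deltas=[[1,0.8,-0.95,0,0],[1,0.8,-0.95,0,0],[1,0.8,-0.95,0,0],[1,0.8,-0.95,0,0],[1,0.8,-0.95,0,0],[1,0.8,-0.95,0,0],[1,0.8,-0.95,0,0],[1,0.8,-0.95,0,0],[1,0.8,-0.95,0,0],[1,0.8,-0.95,0,0]])

```text
time: 4.05
ee_pos: [0.4273, -0.0022, 0.4728]
eef_rot: [0.985, 0.174, 0.0, 0.0]
ft_force: [0.3, -0.2, -0.5]
width: 0.087
```

move_arm(deltas=[[1,0.58,-0.95,0,0],[1,0.58,-0.95,0,0],[1,0.58,-0.95,0,0],[1,0.58,-0.95,0,0],[1,0.58,-0.95,0,0],[1,0.58,-0.95,0,0],[1,0.58,-0.95,0,0],[1,0.58,-0.95,0,0],[1,0.58,-0.95,0,0],[1,0.58,-0.95,0,0],[1,0.58,-0.95,0,0],[1,0.58,-0.95,0,0]])

```text
time: 5.05
ee_pos: [0.4934, 0.3248, 0.4723]
eef_rot: [0.985, 0.174, -0.0, 0.0]
ft_force: [0.1, -0.7, 0.6]
width: 0.087
```

move_arm(deltas=[[1,0.58,-0.95,0,0],[1,0.58,-0.95,0,0],[1,0,0,0.9,-0.075],[1,0,0,0.9,-0.075],[1,0,0,0.9,-0.075],[1,0,0,0.9,-0.075],[1,0,0,0.9,-0.075],[1,0,0,0.9,-0.075],[1,0,0,0.9,-0.075],[1,0,0,0.9,-0.075],[1,0,0,0.9,-0.075],[1,0,0,0.9,-0.075]])

```text
time: 6.05
ee_pos: [0.5041, 0.3778, 0.2465]
eef_rot: [0.72, 0.694, 0.0, 0.0]
ft_force: [0.9, 0.8, -0.1]
width: 0.0868
```

Run:
```python
from h import *
np.set_printoptions(precision=4,suppress=True)
s=r.read_state(); print(s['ee_pos'],s['joint_positions'],Ro.from_quat(s['eef_rot']).as_matrix())
shot('wrist','w1'); s=r.read_state()
for l in ['grip','bar_l','pad','carrier']:
    for d in r.tip_of('wrist',l)[:2]: print(l,c2w('wrist',d['position'],s),round(d['confidence'],2))
```

```text
[0.5041 0.3778 0.2465] [ 0.0727  0.594  -1.1832  1.3671  0.5456  1.5312 -1.1019] [[ 0.0375  0.9993  0.0004]
 [ 0.9993 -0.0375 -0.0002]
 [-0.0001  0.0004 -1.    ]]
grip [0.5043 0.3832 0.0567] 0.63
bar_l [0.5956 0.2896 0.0025] 0.93
bar_l [ 0.6036  0.461  -0.0017] 0.8
pad [0.4488 0.3813 0.011 ] 0.75
carrier [ 0.5013  0.3777 -0.007 ] 0.63
```

View wrist.

View pics/w1.png

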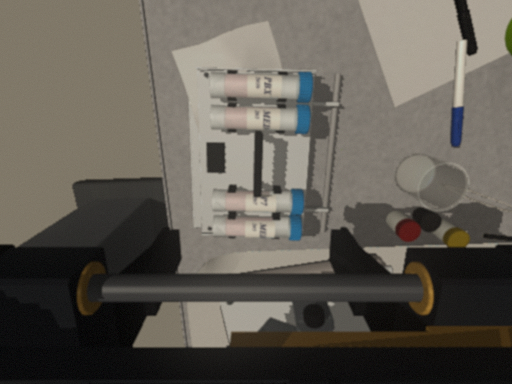

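move_arm(deltas=[[1,0.16,0.08,1,0],[1,0,0,1,0],[1,0,0,1,0],[1,0,0,1,0],[1,0,0,1,0],[1,0,0,1,0],[1,0,0,1,0],[1,0,0,0.8,0],[1,0,0,0.5,0],[1,0,0,0,0]])

```text
time: 7.13
ee_pos: [0.506, 0.3815, 0.0388]
eef_rot: [0.723, 0.691, -0.001, 0.0]
ft_force: [0.5, -0.3, 0.5]
width: 0.0869
```

move_arm(deltas=[[-1,0,0,0,0],[-1,0,0,0,0],[-1,0,0,0,0],[-1,0,0,0,0],[-1,0,0,0,0],[-1,0,0,0,0],[-1,0,0,0,0],[-1,0,0,0,0]], squeeze=30)

```text
time: 7.8
ee_pos: [0.5062, 0.382, 0.0401]
eef_rot: [0.722, 0.692, 0.0, 0.0]
ft_force: [0.8, -0.2, -0.1]
width: 0.0418
```

move_arm(deltas=[[-1,0,0,0,0],[-1,0,0,0,0],[-1,0,0,0,0],[-1,0,0,0,0],[-1,0,0,0,0],[-1,0,0,0,0],[-1,0,0,0,0],[-1,0,0,0,0]])

```text
time: 8.47
ee_pos: [0.5063, 0.3819, 0.04]
eef_rot: [0.722, 0.692, 0.0, 0.0]
ft_force: [2.3, 0.6, -1.3]
width: 0.0099
```

move_arm(deltas=[[-1,0,0,-0.2,0],[-1,0,0,-0.5,0],[-1,0,0,-1,0],[-1,0,0,-1,0],[-1,0,0,-1,0],[-1,0,0,-1,0],[-1,0,0,-1,0],[-1,0,0,-1,0],[-1,0,0,-1,0],[-1,0,0,-1,0],[-1,0,0,-1,0],[-1,0,0,-1,0]])

```text
time: 9.47
ee_pos: [0.5053, 0.3819, 0.3096]
eef_rot: [0.722, 0.692, -0.0, -0.0]
ft_force: [0.7, -0.4, -4.0]
width: 0.0096
```

```bash
cat > meas.py <<'E'
from h import *
import sys
np.set_printoptions(precision=4,suppress=True)
def meas(tag,labs=('bar_l','hook_l','grip','front_edge','front_seat','pad'),cams=('side','top')):
    s=r.read_state(); print('t',s['time'],'tcp',np.round(s['ee_pos'],4),'F',np.round(s['ft_force'],1),'w',round(s['width'],4),'q',np.round(s['joint_positions'],2))
    R=Ro.from_quat(s['eef_rot']).as_matrix(); print('toolx',R[:,0],'tooly',R[:,1])
    for c in cams:
        shot(c,c+tag); s=r.read_state()
        for l in labs:
            for d in r.tip_of(c,l)[:3]:
                if d['confidence']>.3: print(c,l,c2w(c,d['position'],s),round(d['confidence'],2))
if __name__=='__main__': meas(sys.argv[1])
E
python3 meas.py 2
```

```text
t 9.4667 tcp [0.5053 0.3819 0.3096] F [ 0.7 -0.4 -4. ] w 0.0096 q [ 0.04  0.57 -1.19  1.25  0.53  1.65 -1.09]
toolx [ 0.0418  0.9991 -0.    ] tooly [ 0.9991 -0.0418 -0.0001]
side bar_l [0.602  0.2955 0.2731] 0.67
side bar_l [0.6081 0.4653 0.2742] 0.56
side hook_l [0.6246 0.2062 0.2275] 0.83
side hook_l [0.6439 0.0424 0.2219] 0.77
side grip [0.4994 0.3861 0.3235] 0.62
side pad [0.4495 0.3877 0.287 ] 0.74
top bar_l [0.5969 0.2947 0.2679] 0.95
top hook_l [0.6272 0.2093 0.2262] 0.82
top hook_l [0.6491 0.0428 0.2272] 0.82
top front_edge [0.4198 0.385  0.2692] 0.97
top front_seat [0.4913 0.1061 0.1171] 0.85
top pad [0.6243 0.2139 0.2229] 0.63
```

move_arm(deltas=[[-1,0,0,-1,0],[-1,-0.5,0.14,0,0],[-1,-0.96,0.26,0,0],[-1,-0.96,0.26,0,0],[-1,-0.96,0.26,0,0],[-1,-0.96,0.26,0,0],[-1,-0.96,0.26,0,0],[-1,-0.96,0.26,0,0],[-1,-0.96,0.26,0,0],[-1,-0.96,0.26,0,0],[-1,-0.96,0.26,0,0],[-1,-0.96,0.26,0,0]])

```text
time: 11.17
ee_pos: [0.5638, 0.1256, 0.3326]
eef_rot: [0.722, 0.692, -0.0, 0.0]
ft_force: [1.4, -0.4, -4.6]
width: 0.0099
```

move_arm(deltas=[[-1,-0.5,0.13,0,0],[-1,0,0,0,-0.039],[-1,0,0,0,-0.039],[-1,0,0,0,-0.039],[-1,0,0,0,0]])

```text
time: 11.58
ee_pos: [0.5662, 0.1148, 0.3325]
eef_rot: [0.654, 0.756, 0.0, -0.0]
ft_force: [-0.9, 0.0, -4.5]
width: 0.0102
```

```bash
python3 meas.py 3
```

```text
t 11.5833 tcp [0.5662 0.1148 0.3325] F [-0.9  0.  -4.5] w 0.0102 q [ 0.65  0.47 -1.31  1.36  0.45  1.65 -0.45]
toolx [-0.144   0.9896  0.0003] tooly [ 0.9896  0.144  -0.    ]
side bar_l [0.6722 0.0463 0.296 ] 0.85
side bar_l [0.6503 0.2126 0.2964] 0.8
side hook_l [0.6432 0.0434 0.225 ] 0.97
side hook_l [0.6248 0.2099 0.2254] 0.9
side grip [0.56   0.1164 0.3485] 0.81
side front_edge [0.4811 0.1028 0.2973] 0.68
side front_seat [0.4939 0.1031 0.1149] 0.7
side pad [0.5155 0.1073 0.3091] 0.7
top bar_l [0.6465 0.2126 0.2972] 0.77
top hook_l [0.6265 0.2124 0.2264] 0.72
top grip [0.5704 0.1098 0.351 ] 0.65
top front_edge [0.4808 0.1026 0.2956] 0.87
top front_edge [ 0.716   0.3565 -0.0031] 0.32
top front_seat [0.4903 0.1047 0.1158] 0.86
top pad [0.5068 0.1063 0.3129] 0.72
```

move_arm(deltas=[[-1,0,0.09,0.46,0],[-1,0,0.09,0.46,0],[-1,0,0.09,0.46,0],[-1,0,0,0,0],[-1,0,0,0,0]])

```text
time: 12.7
ee_pos: [0.5728, 0.1148, 0.2968]
eef_rot: [0.656, 0.755, -0.001, -0.001]
ft_force: [-0.4, 0.0, -3.6]
width: 0.0093
```

Run:
```python
from meas import *
meas('4',labs=('bar_l','hook_l'))
meas('4b',labs=('bar_l','hook_l'))
```

```text
t 12.7 tcp [0.5728 0.1148 0.2968] F [-0.4  0.  -3.6] w 0.0093 q [ 0.64  0.5  -1.29  1.41  0.48  1.59 -0.46]
toolx [-0.1405  0.9901 -0.0001] tooly [ 0.9901  0.1405 -0.0019]
side bar_l [0.6808 0.0451 0.2602] 0.91
side bar_l [0.6569 0.2134 0.2622] 0.72
side hook_l [0.6236 0.2098 0.2262] 0.84
side hook_l [0.6427 0.0439 0.2263] 0.56
top bar_l [0.6604 0.2107 0.2637] 0.57
top hook_l [0.6258 0.2111 0.2266] 0.88
top hook_l [ 0.7176  0.3562 -0.0024] 0.37
t 13.0 tcp [0.5732 0.1153 0.2985] F [ 0.2 -0.3 -4.4] w 0.0098 q [ 0.64  0.5  -1.29  1.4   0.48  1.59 -0.46]
toolx [-0.1404  0.9901 -0.    ] tooly [0.9901 0.1404 0.0007]
side bar_l [0.6793 0.0484 0.2619] 0.91
side bar_l [0.658  0.2169 0.2665] 0.74
side hook_l [0.6242 0.2107 0.2256] 0.85
side hook_l [0.6433 0.0431 0.2264] 0.7
top bar_l [0.6547 0.2111 0.2648] 0.87
top hook_l [0.6229 0.2113 0.224 ] 0.89
```

Run:
```python
import cv2,numpy as np
a=cv2.imread('pics/side4b.png')[50:230,195:355]; b=cv2.imread('pics/top4b.png')[110:280,230:390]
a=cv2.resize(a,(400,450),interpolation=3); b=cv2.resize(b,(400,425),interpolation=3)
b=np.vstack([b,np.zeros((25,400,3),np.uint8)])
cv2.imwrite('pics/z4.png',np.hstack([a,b]))
```

```text
(no output)
```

View pics/z4.png

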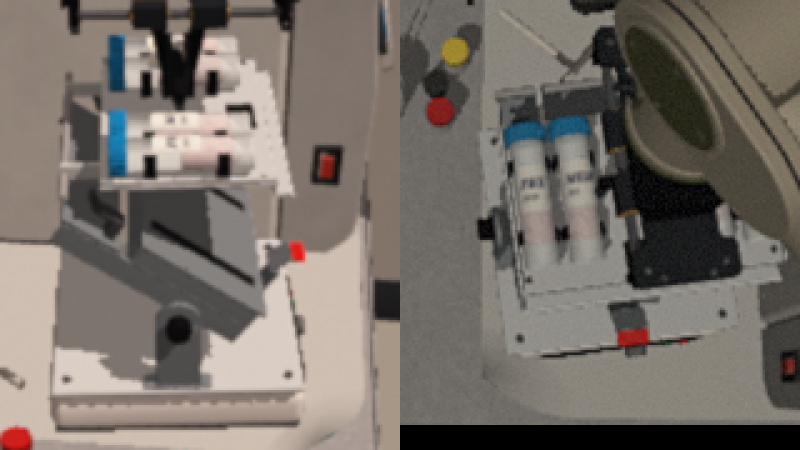

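move_arm(deltas=[[-1,0.03,0.09,0.13,0],[-1,0.03,0.09,0.13,0],[-1,0,0,0,0],[-1,0,0,0,0]])

```text
time: 13.63
ee_pos: [0.5773, 0.1173, 0.2911]
eef_rot: [0.656, 0.755, -0.0, -0.0]
ft_force: [0.3, 0.2, -4.0]
width: 0.0095
```

Run:
```python
from meas import *
meas('5',labs=('bar_l','hook_l'),cams=('side','top'))
```

```text
t 13.6333 tcp [0.5773 0.1173 0.2911] F [ 0.3  0.2 -4. ] w 0.0095 q [ 0.63  0.51 -1.28  1.4   0.49  1.58 -0.47]
toolx [-0.1406  0.9901  0.0001] tooly [ 0.9901  0.1406 -0.0006]
side bar_l [0.6629 0.2185 0.2573] 0.92
side bar_l [0.6858 0.049  0.2571] 0.82
side hook_l [0.621  0.2098 0.2272] 0.95
side hook_l [0.6415 0.044  0.2245] 0.64
side hook_l [0.5701 0.117  0.249 ] 0.58
top bar_l [0.6612 0.2152 0.2568] 0.68
top hook_l [0.6259 0.2118 0.2247] 0.82
```

move_arm(deltas=[[-1,0,-0.2,0.15,0],[-1,0,-0.2,0.15,0],[-1,0,-0.2,0.15,0],[-1,0,-0.2,0.15,0],[-1,0,0,0,0],[-1,0,0,0,0]])

```text
time: 14.43
ee_pos: [0.5573, 0.114, 0.2764]
eef_rot: [0.656, 0.755, -0.0, 0.0]
ft_force: [-0.3, -0.1, -4.5]
width: 0.0096
```

Run:
```python
from meas import *
meas('6',labs=('bar_l','hook_l'),cams=('side','top'))
import cv2
a=cv2.imread('pics/side6.png')[50:230,195:355]
cv2.imwrite('pics/z6.png',cv2.resize(a,None,fx=3.3,fy=3.3,interpolation=3))
```

```text
t 14.4333 tcp [0.5573 0.114  0.2764] F [-0.3 -0.1 -4.5] w 0.0096 q [ 0.69  0.47 -1.31  1.48  0.46  1.53 -0.47]
toolx [-0.14    0.9901 -0.0008] tooly [ 0.9901  0.14   -0.0001]
side bar_l [0.6429 0.2159 0.2436] 0.91
side bar_l [0.6654 0.0448 0.241 ] 0.86
side hook_l [0.642  0.0433 0.2268] 0.66
side hook_l [0.6204 0.2092 0.2252] 0.59
top bar_l [0.6421 0.2095 0.2414] 0.6
top bar_l [0.501  0.1049 0.2526] 0.48
top hook_l [0.6274 0.2106 0.2229] 0.63
```

View pics/z6.png

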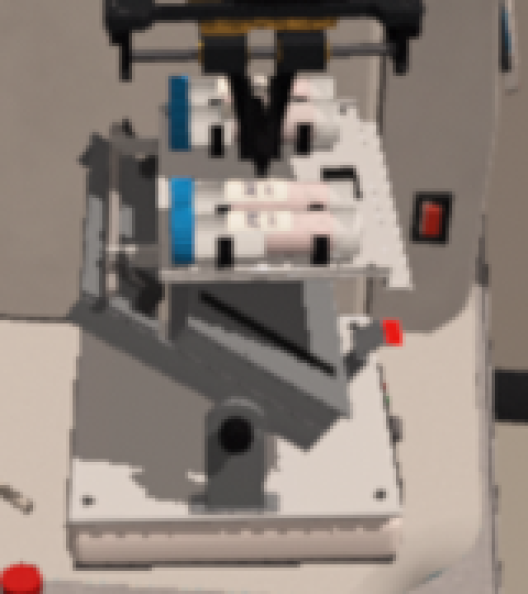

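move_arm(deltas=[[-1,0,-0.1,0.075,0],[-1,0,-0.1,0.075,0],[-1,0,-0.1,0.075,0],[-1,0,-0.1,0.075,0],[-1,0,0,0,0]])

```text
time: 15.15
ee_pos: [0.547, 0.1129, 0.2686]
eef_rot: [0.656, 0.755, -0.0, -0.0]
ft_force: [0.5, 0.6, -4.3]
width: 0.0101
```

move_arm(deltas=[[-1,0,-0.08,0.06,0],[-1,0,-0.08,0.06,0],[-1,0,-0.08,0.06,0],[-1,0,0,0,0],[-1,0,0,0,0]])

```text
time: 15.57
ee_pos: [0.5417, 0.1121, 0.2645]
eef_rot: [0.656, 0.755, -0.0, 0.0]
ft_force: [0.0, 0.4, -3.5]
width: 0.0096
```

move_arm(deltas=[[-1,0,-0.06,0.045,0],[-1,0,-0.06,0.045,0],[-1,0,0,0,0],[-1,0,0,0,0]])

```text
time: 15.9
ee_pos: [0.5392, 0.1119, 0.2626]
eef_rot: [0.656, 0.755, 0.001, 0.0]
ft_force: [2.5, 1.3, -2.8]
width: 0.0099
```

move_arm(deltas=[[-1,0,-0.06,0.045,0],[-1,0,0,0,0],[-1,0,0,0,0]])

```text
time: 16.15
ee_pos: [0.5381, 0.1119, 0.2616]
eef_rot: [0.656, 0.755, 0.001, 0.001]
ft_force: [4.3, 2.5, -3.9]
width: 0.0102
```

Run:
```python
from meas import *
s=r.read_state(); print(s['ft_force'],s['torque'])
meas('7',labs=('bar_l','hook_l'),cams=('side','top'))
```

```text
[ 4.2865  2.5217 -3.8838] [ 0.4724 -1.6645 -0.1064]
t 16.15 tcp [0.5381 0.1119 0.2616] F [ 4.3  2.5 -3.9] w 0.0102 q [ 0.76  0.44 -1.34  1.56  0.43  1.48 -0.46]
toolx [-0.1403  0.9901  0.0006] tooly [0.9901 0.1403 0.0023]
side bar_l [0.6505 0.0431 0.2295] 0.57
side hook_l [0.642  0.0468 0.2268] 0.86
side hook_l [0.6241 0.209  0.2257] 0.65
top bar_l [0.6266 0.2063 0.2283] 0.97
top hook_l [0.6224 0.2101 0.2227] 0.83
```

move_arm(deltas=[[-1,0,-0.06,0.045,0],[-1,0,0,0,0],[-1,0,0,0,0]])

```text
time: 16.7
ee_pos: [0.5375, 0.1118, 0.2606]
eef_rot: [0.656, 0.755, 0.002, 0.001]
ft_force: [11.6, 3.6, -6.2]
width: 0.0099
```

Run:
```python
from meas import *
s=r.read_state(); print(s['ft_force'],s['torque'])
R=Ro.from_quat(s['eef_rot']).as_matrix();print(R)
```

```text
[11.5932  3.6173 -6.1996] [ 0.8793 -2.9099 -0.0943]
[[-0.14    0.9901  0.0044]
 [ 0.9901  0.14    0.0018]
 [ 0.0012  0.0046 -1.    ]]
```

move_arm(deltas=[[-1,0,0.05,0.1,0],[-1,0,0,0,0],[-1,0,0,0,0]])

```text
time: 16.95
ee_pos: [0.5377, 0.1117, 0.2578]
eef_rot: [0.656, 0.755, 0.001, 0.0]
ft_force: [5.4, 1.5, -1.8]
width: 0.0102
```

```bash
cat > f.py <<'E'
from h import *
s=r.read_state(); f=np.array(s['ft_force']);sl=np.radians(36.6);ya=np.radians(7.9)
e=np.array([np.cos(ya),np.sin(ya),0]);v=np.array([-np.sin(ya),np.cos(ya),0]);z=np.array([0,0,1])
u=np.cos(sl)*e+np.sin(sl)*z;n=-np.sin(sl)*e+np.cos(sl)*z
f=f+[0,0,4.2]
print('t',round(s['time'],2),'F-weight u v n',np.round([f@u,f@v,f@n],1),'raw',np.round(s['ft_force'],1),'T',np.round(s['torque'],2),'tcp',np.round(s['ee_pos'],4),'w',round(s['width'],4))
g=np.array(s['ee_pos'])+[0,0,.018]; d=g-np.array([.6344,.1267,.2257]); print('grip rel hook u,v,n',np.round([d@u,d@v,d@n],4), 'tilt',np.round(Ro.from_quat(s['eef_rot']).as_matrix()[:,2],4))
E
python3 f.py
```

```text
t 16.95 F-weight u v n [ 5.9  0.7 -1.4] raw [ 5.4  1.5 -1.8] T [ 0.37 -1.85 -0.03] tcp [0.5377 0.1117 0.2578] w 0.0102
grip rel hook u,v,n [-0.0486 -0.0016  0.0985] tilt [ 1.7e-03  6.0e-04 -1.0e+00]
```

move_arm(deltas=[[-1,0,0,0,0],[-1,0,0,0,0],[-1,0,-0.08,0.17,0],[-1,0,-0.08,0.17,0],[-1,0,0,0,0],[-1,0,0,0,0]], squeeze=12)

```text
time: 17.45
ee_pos: [0.5329, 0.111, 0.2486]
eef_rot: [0.656, 0.755, 0.0, -0.0]
ft_force: [3.0, 2.2, -4.1]
width: 0.0114
```

```bash
python3 f.py
python3 - <<'E'
from meas import *
meas('8',labs=('bar_l','hook_l','front_edge','pad'),cams=('side',))
E
```

```text
t 17.45 F-weight u v n [ 2.7  1.7 -1.9] raw [ 3.   2.2 -4.1] T [ 0.33 -1.13 -0.02] tcp [0.5329 0.111  0.2486] w 0.0114
grip rel hook u,v,n [-0.058  -0.0016  0.0941] tilt [-0.  0. -1.]
t 17.45 tcp [0.5329 0.111  0.2486] F [ 3.   2.2 -4.1] w 0.0114 q [ 0.77  0.44 -1.35  1.59  0.43  1.46 -0.46]
toolx [-0.1406  0.9901  0.0001] tooly [ 0.9901  0.1406 -0.    ]
side bar_l [0.6467 0.0438 0.226 ] 0.93
side bar_l [0.6243 0.2091 0.2293] 0.74
side hook_l [0.6423 0.0434 0.2264] 0.83
side hook_l [0.6245 0.2089 0.2275] 0.62
side hook_l [0.4949 0.102  0.1167] 0.54
side front_edge [0.4572 0.1024 0.1982] 0.96
side pad [0.4853 0.1093 0.2179] 0.88
```

move_arm(deltas=[[-1,0,-0.07,0.176,0],[-1,0,-0.07,0.176,0],[-1,0,-0.05,0.184,0],[-1,0,-0.05,0.184,0],[-1,0,0,0,0],[-1,0,0,0,0]])

```text
time: 18.2
ee_pos: [0.528, 0.1105, 0.231]
eef_rot: [0.656, 0.755, 0.001, 0.001]
ft_force: [9.2, 3.6, -4.8]
width: 0.0129
```

```bash
python3 f.py
python3 - <<'E'
from meas import *
meas('9',labs=('bar_l','hook_l','front_edge','pad'),cams=('side',))
E
```

```text
t 18.2 F-weight u v n [ 7.4  2.3 -6.2] raw [ 9.2  3.6 -4.8] T [ 0.75 -2.17  0.05] tcp [0.528  0.1105 0.231 ] w 0.0129
grip rel hook u,v,n [-0.0725 -0.0014  0.0829] tilt [ 0.0026  0.0013 -1.    ]
t 18.2 tcp [0.528  0.1105 0.231 ] F [ 9.2  3.6 -4.8] w 0.0129 q [ 0.78  0.44 -1.35  1.63  0.43  1.42 -0.47]
toolx [-0.1404  0.9901  0.0009] tooly [0.9901 0.1404 0.0028]
side bar_l [0.6271 0.2111 0.23  ] 0.91
side bar_l [0.6486 0.0432 0.2259] 0.79
side hook_l [0.622  0.2067 0.2276] 0.92
side hook_l [0.6446 0.0426 0.2248] 0.78
side hook_l [0.6495 0.0411 0.2283] 0.64
side front_edge [0.4645 0.1008 0.1661] 0.56
side pad [0.4932 0.1102 0.1933] 0.81
```

move_arm(deltas=[[-1,0,0.02,0.16,0],[-1,0,0.01,0.16,0],[-1,0,0,0.16,0],[-1,0,0,0.16,0],[-1,0,0,0,0],[-1,0,0,0,0]])

```text
time: 18.95
ee_pos: [0.5275, 0.11, 0.2147]
eef_rot: [0.656, 0.755, -0.0, -0.0]
ft_force: [0.5, 0.4, -2.7]
width: 0.0138
```

```bash
python3 f.py
python3 - <<'E'
from meas import *
meas('10',labs=('bar_l','hook_l','front_edge','pad'),cams=('side','top'))
E
```

```text
t 18.95 F-weight u v n [1.3 0.3 0.9] raw [ 0.5  0.4 -2.7] T [-0.02 -0.43 -0.01] tcp [0.5275 0.11   0.2147] w 0.0138
grip rel hook u,v,n [-0.0827 -0.0018  0.0701] tilt [-9.e-04 -4.e-04 -1.e+00]
t 18.95 tcp [0.5275 0.11   0.2147] F [ 0.5  0.4 -2.7] w 0.0138 q [ 0.77  0.45 -1.33  1.65  0.44  1.4  -0.48]
toolx [-0.1404  0.9901 -0.0002] tooly [ 0.9901  0.1404 -0.001 ]
side bar_l [0.6447 0.0423 0.2269] 0.86
side bar_l [0.6243 0.2108 0.2302] 0.58
side hook_l [0.6216 0.2085 0.2279] 0.65
side hook_l [0.6449 0.0439 0.2244] 0.65
side front_edge [0.4759 0.103  0.1398] 0.63
side pad [0.499  0.1112 0.1682] 0.62
top bar_l [0.6257 0.2087 0.2314] 0.71
top hook_l [0.6486 0.0429 0.2298] 0.92
top hook_l [0.6241 0.2087 0.2252] 0.85
top front_edge [0.4753 0.1059 0.1414] 0.86
top pad [0.7041 0.2832 0.0019] 0.69
top pad [0.4955 0.1103 0.1681] 0.62
```

move_arm(deltas=[[-1,0,0,0.1,0],[-1,0,0,0.1,0],[-1,0,0,0,0],[-1,0,0,0,0]])

```text
time: 19.78
ee_pos: [0.5281, 0.1103, 0.21]
eef_rot: [0.656, 0.755, 0.0, 0.0]
ft_force: [1.9, 0.6, -2.3]
width: 0.0139
```

```bash
python3 f.py
```

```text
t 19.78 F-weight u v n [2.7 0.4 0.3] raw [ 1.9  0.6 -2.3] T [ 0.16 -0.77 -0.01] tcp [0.5281 0.1103 0.21  ] w 0.0139
grip rel hook u,v,n [-0.085  -0.0016  0.066 ] tilt [ 4.e-04  2.e-04 -1.e+00]
```

move_arm(deltas=[[-1,0,0,0.08,0],[-1,0,0,0,0],[-1,0,0,0,0]])

```text
time: 20.03
ee_pos: [0.5282, 0.1103, 0.2082]
eef_rot: [0.656, 0.755, 0.0, 0.0]
ft_force: [3.4, -0.5, -1.3]
width: 0.0141
```

```bash
python3 f.py;python3 - <<'E'
from meas import *
meas('11',labs=('bar_l','hook_l','front_edge','pad'),cams=('side','top'))
import cv2
a=cv2.imread('pics/side11.png')[50:230,195:355]
cv2.imwrite('pics/z11.png',cv2.resize(a,None,fx=3.3,fy=3.3,interpolation=3))
E
```

```text
t 20.03 F-weight u v n [ 4.3 -0.9  0.4] raw [ 3.4 -0.5 -1.3] T [ 0.18 -1.07 -0.02] tcp [0.5282 0.1103 0.2082] w 0.0141
grip rel hook u,v,n [-0.0859 -0.0017  0.0645] tilt [ 8.e-04  2.e-04 -1.e+00]
t 20.0333 tcp [0.5282 0.1103 0.2082] F [ 3.4 -0.5 -1.3] w 0.0141 q [ 0.77  0.45 -1.33  1.66  0.45  1.38 -0.48]
toolx [-0.1403  0.9901  0.0001] tooly [0.9901 0.1403 0.0008]
side bar_l [0.6508 0.0403 0.227 ] 0.8
side bar_l [0.6264 0.2111 0.2303] 0.61
side hook_l [0.6245 0.2073 0.227 ] 0.95
side hook_l [0.6428 0.0442 0.2254] 0.79
side hook_l [ 0.7006  0.288  -0.0046] 0.63
side front_edge [0.4838 0.1065 0.1299] 0.82
side pad [0.5041 0.111  0.1622] 0.83
top bar_l [0.6237 0.2105 0.2258] 0.63
top hook_l [0.6494 0.0456 0.2276] 0.89
top hook_l [0.6252 0.2097 0.2261] 0.56
top front_edge [0.4828 0.1058 0.1326] 0.57
top pad [0.4985 0.1059 0.1612] 0.83
```

View pics/z11.png

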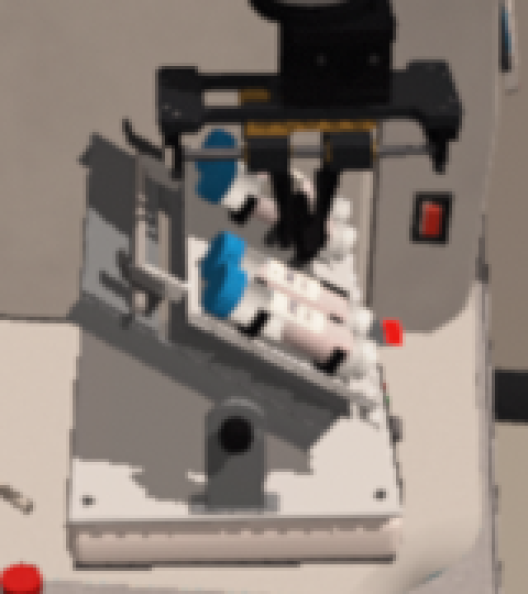

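move_arm(deltas=[[-1,0,0.03,0.06,0],[-1,0,0,0,0],[-1,0,0,0,0]])

```text
time: 20.78
ee_pos: [0.5289, 0.1105, 0.207]
eef_rot: [0.656, 0.755, 0.0, 0.0]
ft_force: [3.5, 0.4, 5.3]
width: 0.0145
```

```bash
python3 f.py;python3 - <<'E'
from meas import *
meas('12',labs=('front_edge','pad','bar_l'),cams=('side','top'))
E
```

```text
t 20.78 F-weight u v n [ 8.5 -0.1  5.6] raw [3.5 0.4 5.3] T [ 0.13 -0.95 -0.03] tcp [0.5289 0.1105 0.207 ] w 0.0145
grip rel hook u,v,n [-0.0862 -0.0016  0.0631] tilt [ 7.e-04  0.e+00 -1.e+00]
t 20.7833 tcp [0.5289 0.1105 0.207 ] F [3.5 0.4 5.3] w 0.0145 q [ 0.77  0.46 -1.33  1.66  0.45  1.38 -0.48]
toolx [-0.1405  0.9901 -0.0001] tooly [0.9901 0.1405 0.0007]
side front_edge [0.4872 0.1015 0.1285] 0.83
side pad [0.5032 0.1111 0.1607] 0.93
side bar_l [0.6228 0.2089 0.2294] 0.71
side bar_l [0.6508 0.0422 0.2271] 0.67
side bar_l [0.4927 0.1003 0.1184] 0.41
top front_edge [0.4845 0.1057 0.13  ] 0.94
top pad [0.4996 0.1061 0.1606] 0.92
top bar_l [0.6263 0.2095 0.2297] 0.67
```

move_arm(deltas=[[-1,0,0,-0.05,0],[-0.36,0,0,0,0],[-0.36,0,0,0,0],[-0.36,0,0,0,0],[-0.36,0,0,0,0],[-0.36,0,0,0,0]])

```text
time: 21.68
ee_pos: [0.5281, 0.1102, 0.2074]
eef_rot: [0.656, 0.755, -0.001, -0.0]
ft_force: [-0.5, 0.9, 0.4]
width: 0.0272
```

```bash
python3 f.py;python3 - <<'E'
from meas import *
meas('13',labs=('front_edge','pad','bar_l'),cams=('side','top'))
E
```

```text
t 21.68 F-weight u v n [2.4 1.  4. ] raw [-0.5  0.9  0.4] T [ 0.01 -0.08  0.02] tcp [0.5281 0.1102 0.2074] w 0.0272
grip rel hook u,v,n [-0.0865 -0.0017  0.0639] tilt [-1.2e-03 -4.0e-04 -1.0e+00]
t 21.6833 tcp [0.5281 0.1102 0.2074] F [-0.5  0.9  0.4] w 0.0272 q [ 0.77  0.46 -1.33  1.66  0.45  1.38 -0.48]
toolx [-0.1405  0.9901 -0.0003] tooly [ 0.9901  0.1405 -0.0012]
side front_edge [0.4859 0.1047 0.1276] 0.91
side pad [0.5034 0.1081 0.1582] 0.81
side bar_l [0.6267 0.2099 0.2271] 0.66
side bar_l [0.6545 0.0437 0.224 ] 0.56
top front_edge [0.4792 0.1047 0.1327] 0.96
top pad [0.4997 0.1082 0.1603] 0.77
top bar_l [0.6275 0.2105 0.2234] 0.93
top bar_l [0.7033 0.2836 0.0035] 0.65
```

move_arm(deltas=[[-0.36,0,0,-0.5,0],[-0.36,0,0,-1,0],[-0.36,0,0,-1,0],[-0.36,0,0,-1,0],[-1,0,0,-0.5,-0.077],[-1,0,0,0,-0.077],[-1,0,0,0,-0.077],[-1,0,0,0,-0.077],[-1,0,0,0,-0.077],[-1,0,0,0,-0.077]])

```text
time: 22.92
ee_pos: [0.5286, 0.1104, 0.3088]
eef_rot: [0.342, 0.94, 0.0, 0.0]
ft_force: [0.2, 0.8, 0.2]
width: 0.0022
```

move_arm(deltas=[[-1,0,0,0,-0.077],[-1,0,0,0,-0.077],[-1,0,0,0,-0.077],[-1,0,0,0,-0.077],[-1,0,0,0,-0.077],[-1,0,0,0,-0.077],[-1,0,0,0,-0.077],[-1,0,0,0,0]])

```text
time: 23.58
ee_pos: [0.5286, 0.1104, 0.3087]
eef_rot: [-0.074, 0.997, 0.0, 0.0]
ft_force: [0.6, -0.6, -0.2]
width: 0.0006
```

```bash
python3 f.py;python3 - <<'E'
from meas import *
meas('14',labs=('front_edge','pad','bar_l','hook_l','catch'),cams=('side','top','wrist'))
E
```

```text
t 23.58 F-weight u v n [ 2.8 -0.6  2.9] raw [ 0.6 -0.6 -0.2] T [ 0.12 -0.09  0.  ] tcp [0.5286 0.1104 0.3087] w 0.0006
grip rel hook u,v,n [-0.0257 -0.0016  0.1449] tilt [ 5.e-04  1.e-04 -1.e+00]
t 23.5833 tcp [0.5286 0.1104 0.3087] F [ 0.6 -0.6 -0.2] w 0.0006 q [ 0.82  0.44 -1.45  1.5   0.44  1.58  1.1 ]
toolx [-0.989  -0.1479 -0.0005] tooly [-0.1479  0.989   0.    ]
side front_edge [0.4864 0.1056 0.1294] 0.93
side front_edge [0.6234 0.2102 0.2256] 0.62
side front_edge [ 0.7003  0.2843 -0.0044] 0.39
side pad [0.5048 0.1094 0.1591] 0.56
side bar_l [0.6533 0.0429 0.224 ] 0.97
side bar_l [0.6291 0.2103 0.2259] 0.61
side bar_l [ 0.7633  0.2722 -0.001 ] 0.53
side hook_l [0.6245 0.2111 0.2249] 0.87
side hook_l [0.6465 0.0448 0.225 ] 0.83Traceback (most recent call last):
  File "<stdin>", line 2, in <module>
  File "meas.py", line 10, in meas
    for d in r.tip_of(c,l)[:3]:
             ~~~~~~~~^^^^^
ValueError: it knows: bar, beaker, carrier, cradle, front_edge, front_seat, grip, hook, pad, red_pot, stopper, yellow_pot
```

View pics/side14.png

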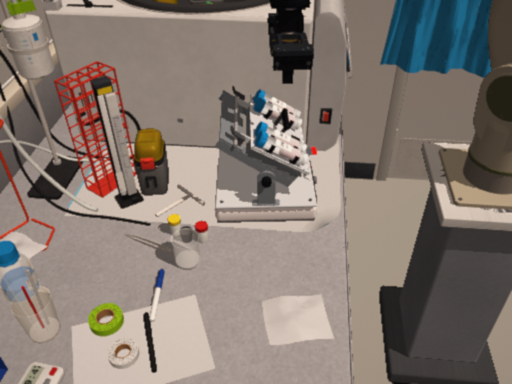

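Run:
```python
from meas import *
shot('top','top14')
meas('14',labs=('front_edge','pad','bar_l'),cams=('wrist',))
a=cv2.imread('pics/side14.png')[75:215,205:330]; b=cv2.imread('pics/top14.png')[110:270,240:390]
a=cv2.resize(a,(400,448),interpolation=3); b=cv2.resize(b,(400,448),interpolation=3)
cv2.imwrite('pics/z14.png',np.hstack([a,b]))
```

```text
t 23.8833 tcp [0.5286 0.1104 0.308 ] F [-0.6 -0.2 -0.3] w 0.0003 q [ 0.82  0.44 -1.45  1.5   0.44  1.58  1.1 ]
toolx [-0.9902 -0.1397 -0.0001] tooly [-0.1397  0.9902 -0.0001]
wrist front_edge [0.4819 0.1063 0.1286] 0.76
wrist pad [0.4996 0.1051 0.1565] 0.91
```

View pics/z14.png

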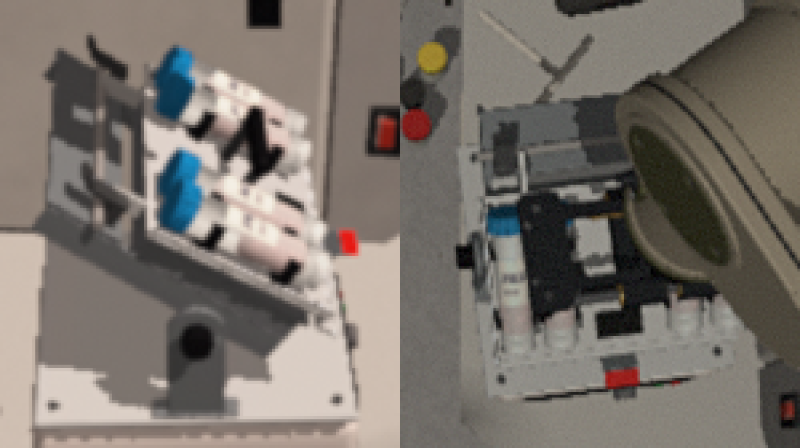

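View pics/wrist14.png

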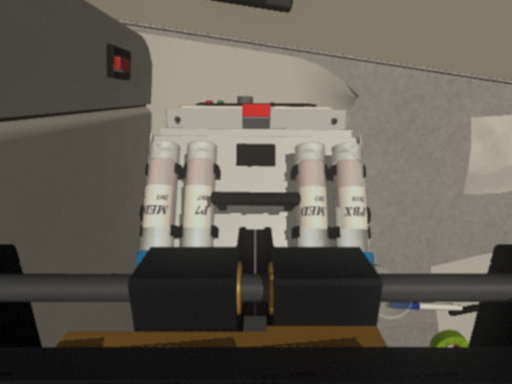

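move_arm(deltas=[[-1,0,0,0.6,0],[-1,0,0,0.6,0],[-1,0.4,0.02,0,0],[-1,0.4,0.02,0,0],[-1,0.36,0.01,0,0],[-1,0,0,0,0]])

```text
time: 24.58
ee_pos: [0.4987, 0.1077, 0.2779]
eef_rot: [-0.071, 0.997, -0.001, -0.0]
ft_force: [-0.6, 0.1, 0.6]
width: 0.0004
```

Run:
```python
from meas import *
meas('15',labs=('pad',),cams=('wrist',))
```

```text
t 24.5833 tcp [0.4987 0.1077 0.2779] F [-0.6  0.1  0.6] w 0.0004 q [ 0.91  0.34 -1.45  1.62  0.34  1.48  1.16]
toolx [-0.9898 -0.1422  0.0001] tooly [-0.1422  0.9898 -0.0016]
wrist pad [0.5032 0.1067 0.158 ] 0.95
```

move_arm(deltas=[[-1,0,0,1,0],[-1,0,0,1,0],[-1,0,0,1,0],[-1,0,0,0.8,0],[-1,0,0,0,0],[-1,0,0,0,0]])

```text
time: 25.18
ee_pos: [0.4997, 0.1077, 0.1827]
eef_rot: [-0.071, 0.997, 0.0, -0.001]
ft_force: [-0.6, 0.1, 0.9]
width: 0.0007
```

move_arm(deltas=[[-1,0,0,0.2,0],[-1,0,0,0.1,0],[-1,0,0,0,0],[-1,0,0,0,0]])

```text
time: 25.52
ee_pos: [0.5001, 0.1075, 0.1758]
eef_rot: [-0.071, 0.997, -0.0, 0.0]
ft_force: [0.4, 0.4, 0.3]
width: 0.0006
```

move_arm(deltas=[[-1,0,0,0.15,0],[-1,0,0,0.15,0],[-1,0,0,0,0],[-1,0,0,0,0]])

```text
time: 25.85
ee_pos: [0.4996, 0.1074, 0.1676]
eef_rot: [-0.071, 0.997, -0.0, -0.0]
ft_force: [-0.1, -0.4, 0.8]
width: 0.0003
```

move_arm(deltas=[[-1,0,0,0.1,0],[-1,0,0,0.08,0],[-1,0,0,0,0],[-1,0,0,0,0]])

```text
time: 26.18
ee_pos: [0.4997, 0.1075, 0.1632]
eef_rot: [-0.071, 0.997, -0.0, -0.0]
ft_force: [0.3, 0.2, -0.2]
width: 0.0006
```

move_arm(deltas=[[-1,0,0,0.06,0],[-1,0,0,0.06,0],[-1,0,0,0,0],[-1,0,0,0,0]])

```text
time: 26.52
ee_pos: [0.5002, 0.1076, 0.1606]
eef_rot: [-0.071, 0.997, 0.0, 0.001]
ft_force: [0.2, -0.0, 3.7]
width: 0.0002
```

```bash
python3 f.py
```

```text
t 26.52 F-weight u v n [ 4.9 -0.   6.2] raw [ 0.2 -0.   3.7] T [ 0.03 -0.16 -0.04] tcp [0.5002 0.1076 0.1606] w 0.0002
grip rel hook u,v,n [-0.1369 -0.0005  0.0431] tilt [ 1.e-03  2.e-04 -1.e+00]
```

move_arm(deltas=[[-1,-0.03,0,0.065,0],[-1,-0.03,0,0.065,0],[-1,0,0,0,0]])

```text
time: 26.77
ee_pos: [0.5018, 0.1079, 0.1576]
eef_rot: [-0.071, 0.997, 0.0, 0.001]
ft_force: [-0.8, -0.1, 8.1]
width: 0.0006
```

```bash
sed -i 's/\[0,0,4.2\]/[0,0,0]/' f.py; python3 f.py
```

```text
t 26.77 F-weight u v n [4.2 0.  7. ] raw [-0.8 -0.1  8.1] T [-0.13  0.01 -0.05] tcp [0.5018 0.1079 0.1576] w 0.0006
grip rel hook u,v,n [-0.1374 -0.0004  0.0397] tilt [ 1.1e-03  1.0e-04 -1.0e+00]
```

move_arm(deltas=[[-1,-0.035,0,0.065,0],[-1,-0.035,0,0.065,0],[-1,0,0,0,0]])

```text
time: 27.02
ee_pos: [0.5028, 0.1078, 0.1533]
eef_rot: [-0.071, 0.997, -0.0, -0.0]
ft_force: [1.0, 0.2, -0.1]
width: 0.0006
```

```bash
python3 f.py
```

```text
t 27.02 F-weight u v n [ 0.7  0.1 -0.7] raw [ 1.   0.2 -0.1] T [ 0.1  -0.09  0.02] tcp [0.5028 0.1078 0.1533] w 0.0006
grip rel hook u,v,n [-0.1392 -0.0007  0.0356] tilt [-5.e-04 -2.e-04 -1.e+00]
```

move_arm(deltas=[[-1,-0.04,0,0.065,0],[-1,-0.04,0,0.065,0],[-1,0,0,0,0]])

```text
time: 27.27
ee_pos: [0.504, 0.1081, 0.1514]
eef_rot: [-0.071, 0.997, -0.001, -0.001]
ft_force: [-12.1, -5.2, 21.6]
width: 0.0011
```

```bash
python3 f.py
```

```text
t 27.27 F-weight u v n [ 2.7 -3.4 24.9] raw [-12.1  -5.2  21.6] T [-1.05  2.62 -0.02] tcp [0.504  0.1081 0.1514] w 0.0011
grip rel hook u,v,n [-0.1393 -0.0005  0.0333] tilt [-0.0023 -0.0018 -1.    ]
```

move_arm(deltas=[[-1,0.08,0,-0.15,0],[-1,0.05,0,-0.5,0],[-1,0,0,-1,0],[-1,0,0,-1,0],[-1,0,0,-1,0],[-1,0,0,-1,0],[-1,0,0,-1,0],[-1,0,0,-1,0],[-1,0,0,-0.8,0],[-1,0,0,0,0]])

```text
time: 28.1
ee_pos: [0.5027, 0.1087, 0.3409]
eef_rot: [-0.071, 0.997, 0.0, 0.002]
ft_force: [0.0, 0.4, 0.4]
width: 0.0006
```

```bash
python3 f.py
python3 - <<'E'
from meas import *
meas('16',labs=('front_edge','front_seat','pad','bar_l','hook_l'),cams=('side','top','wrist'))
for l in ('red_pot','yellow_pot','stopper','beaker'):
    for d in r.tip_of('top',l)[:1]: print(l,c2w('top',d['position']),d['confidence'])
a=cv2.imread('pics/side16.png')[75:215,205:330]; b=cv2.imread('pics/top16.png')[110:270,240:390]
a=cv2.resize(a,(400,448),interpolation=3); b=cv2.resize(b,(400,448),interpolation=3)
cv2.imwrite('pics/z16.png',np.hstack([a,b]))
E
```

```text
t 28.1 F-weight u v n [0.3 0.4 0.3] raw [0.  0.4 0.4] T [ 0.12 -0.1  -0.03] tcp [0.5027 0.1087 0.3409] w 0.0006
grip rel hook u,v,n [-0.0273  0.0002  0.1862] tilt [ 4.8e-03  9.0e-04 -1.0e+00]
t 28.1 tcp [0.5027 0.1087 0.3409] F [0.  0.4 0.4] w 0.0006 q [ 0.89  0.28 -1.41  1.5   0.28  1.59  1.2 ]
toolx [-0.9898 -0.1422 -0.0049] tooly [-0.1422  0.9898  0.0002]
side front_edge [0.4949 0.1057 0.1179] 0.68
side pad [0.5076 0.1111 0.1499] 0.81
side bar_l [0.6496 0.0426 0.2264] 0.69
side bar_l [0.6269 0.2104 0.2321] 0.67
side bar_l [0.5769 0.1154 0.1403] 0.67
side hook_l [0.624  0.2077 0.2252] 0.96
top front_edge [0.4895 0.1066 0.1193] 0.92
top front_seat [0.4968 0.1039 0.1152] 0.59
top pad [ 0.7144  0.3521 -0.0023] 0.62
top pad [0.5042 0.1088 0.1505] 0.61
top bar_l [0.625  0.2109 0.2251] 0.68
top bar_l [0.5288 0.1085 0.2107] 0.59
top hook_l [0.6513 0.0421 0.2289] 0.86
top hook_l [0.6236 0.2113 0.2234] 0.78
wrist front_edge [0.4939 0.1085 0.1141] 0.81
wrist front_seat [0.4913 0.1073 0.1165] 0.86
wrist pad [0.5062 0.107  0.1449] 0.84
red_pot [0.7005 0.2851 0.0031] 0.56
yellow_pot [0.7645 0.2728 0.003 ] 0.55
beaker [ 0.7175  0.3539 -0.0012] 0.88
```

View pics/z16.png

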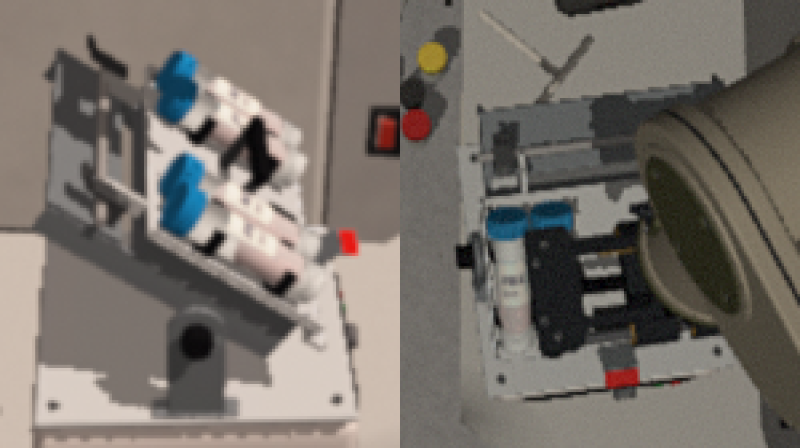

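View pics/wrist16.png

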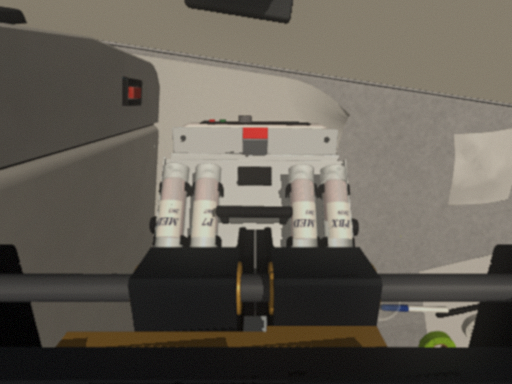

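```bash
python3 -c "
from bench import r
print(r.close_job())"
```

```text
the job is handed in; nothing more can be done
None
```

The carrier is hung on both hooks, latched and lying flat on the cradle. I handed the job in at about 29 s, with the gripper about 19 cm above the press pad, touching nothing.

**How it went**
- **Hooking on:** I slid the rear bar downslope under both lips until it met the posts. The force settled at about 6 N with almost no twist. An upward load of about 8 N was then stopped by the lips. The tool can only turn about the vertical, so the carrier went in level, about 37° off the bed rather than 11°.
- **Lowering and letting go:** I lightened the grip and let the handle turn between the fingers while the front came down about the bar. I let go only once the toe rested on the catch, 14–17 mm above its seat.
- **Latching:** I pressed the pad with closed fingers. The force rose to about 8 N, dropped to zero at the snap, then climbed to about 25 N as the tray met the bed.

**Last checks**
- **Front:** the toe is within 2–3 mm of its seat, and the pad height fits a flat carrier.
- **Catch:** the picture shows it back at rest. I did not measure its angle.
- **Bar ends:** the networks place both ends 2–4 mm upslope of the hook points. I take this as network error, since they read the same when the bar was held against the posts with over 8 N.
- **Lips:** I judged that both lips were holding from the force and torque readings, and did not pull each end separately.
- **Bystanders:** both pots and the beaker read within about 5 mm of where they stood. The network missed the stopper in the last picture, but it shows there in its place and nothing came near it.

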